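Erect a slide case and hold its lid's hinge knuckle in line for the pin

TASK

Set up the fold-up wooden slide case on the lab bench: first swing both of its drooping end panels fully upright. Then pick up the loose lid by its black handle and hold it level over the case, with its brass knuckle midway between the two dark knuckles on the case's back wall and all three holes in line, so that a colleague could push the hinge pin through; finish while still holding the lid there, carried by the gripper alone and touching no part of the case. Leave the pin and everything else on the bench where it is.

Things in the scene. Friction and masses are not known exactly. Their poses are not given: they have to be found in the camera images.
- case: Fold-up plywood slide case, fixed to the bench, left or right of the lid. Origin: centre of its underside. Floor 120 (x) by 100 (y), 6 thick. Front wall (x -60 to -54) and back wall (x 54 to 60) stand 70 high; hinged panels close the two ends (y 50 and -50). Slides inside reach up to 46. On the back wall's outside stand two dark steel knuckles, see case_eye. Sizes in mm.
- case_eye (a point): On the axis of the case's two knuckle holes, midway between the knuckles: (66, 0, 88) mm in the case frame; axes parallel to the case's, y along the holes. Each knuckle is a tube 20 mm outside, 12 mm hole, 25 long, at y 20 to 45 and -45 to -20: the gap between them is 40 mm.
- left_panel (a joint): Angle (rad) of the end panel at the case's +y end: 0 flat outwards, 1.571 upright (hard stop). 106 (x) by 62 long by 5 mm, blue free edge, hinge line y 50, z 6 mm of the case. Starts leaning out at 0.5 to 0.9; a stiff hinge (0.035 N m) keeps it where left. Raise it by pushing its free edge up and inwards along its arc; a level push can bind. Upright: outer face at y 50, top at z 68.
- right_panel (a joint): The same for the mirror-image end panel at the case's -y end (hinge line y = -50, z = 6 mm): 0 flat outwards, 1.571 upright.
- left_edge (a point): Middle of the free edge of the left (+y) panel, 62 mm from its hinge line.
- right_edge (a point): Middle of the free edge of the right (-y) panel, 62 mm from its hinge line.
- lid: Loose lid, 0.12 to 0.22 kg, flat on the bench, handle up. Origin: centre of the underside of its wooden plate, 116 (x) by 108 (y) by 6 mm. Black rib handle at the middle: 14 thick (x), 60 long (y), z 6 to 38. One brass knuckle at its +x edge, see lid_eye. In place, the lid's x and y axes point like the case's and its plate hangs 8 mm clear above the case walls.
- lid_eye (a point): Centre of the lid's knuckle hole: (75, 0, 10) mm in the lid frame; axes parallel to the lid's, y along the hole. The knuckle is a tube 20 mm outside, 12 mm hole, 30 mm long (y -15 to 15), on a brass tongue.
- lid_handle (a point): Grip point of the lid's handle: at (0, 0, 24) mm in the lid frame.
- dish: Bystander: shallow blue dish 70 x 130 x 16 mm holding the hinge pin. Origin: centre of its underside.
- pin: Bystander: steel hinge pin, 7 mm thick, 98 mm long, square head, lying in the dish.
- rack: Bystander: wooden test-tube rack, 70 x 200 mm, 90 mm high, tubes to 166 mm. Origin: centre of its underside.
- pipette_jar: Bystander: glass jar, 80 mm across, of plastic pipettes, 190 mm high in all. Origin: centre of its underside.
- petri: Bystander: two stacked glass dishes, 92 mm across, 28 mm high. Origin: centre of the underside.
- reagent: Bystander: amber bottle, 60 mm across, 130 mm high. Origin: centre of its underside.
- spatula: Bystander: small spatula 160 mm long, lying flat close to the robot.
- stain_jar: Bystander: small glass jar, 56 mm across, 70 mm high. Origin: centre of its underside.
Mind the look-alikes: they are no part of the job. What is shaped like the lid but purple is not meant.

How it is judged:
On the way, in this order (a step that is already met when the one before it is completed fails the run):
1. both end panels of the case stand upright (value of joint each of left_panel, right_panel above 1.45 rad and height (world z) of lid below 0.03 m), for 0.2 s.
2. the lid is lifted off the bench in the gripper (height (world z) of lid above 0.04 m and contact force between the fingers and lid above 1 N), for 0.2 s.
At the end, for the whole second after the job is handed in: Panels above 1.45 rad; lid hole centre within 4.5 mm of the case hole axis fore-aft and in height, within 6 mm of mid-gap; axes within 0.08 rad; lid level within 0.14 rad, over the case, under 20 mm/s, gripped (over 1 N), pressing the case under 0.5 N; bystanders moved under 25 mm (value of joint each of left_panel, right_panel above 1.45 rad and x of lid_eye in the frame of case_eye between -0.0045 and 0.0045 m and z of lid_eye in the frame of case_eye between -0.0045 and 0.0045 m and y of lid_eye in the frame of case_eye between -0.006 and 0.006 m and x of lid in the frame of case_eye below -0.05 m and angle between the y axis of lid_eye and the y axis of case_eye, either way round below 0.08 rad and angle between lid's own z axis and vertical below 0.14 rad and contact force between the fingers and lid above 1 N and contact force between lid and case below 0.5 N and linear speed of lid below 0.02 m/s); the arm keeps its last pose, push and grip.
It fails at once if a bystander is moved more than 25 mm (distance of any of dish, pin, rack, pipette_jar, petri, reagent, spatula, stain_jar from where it was at the start of the episode above 0.025 m).
It also fails if it takes over 61 s, if anything falls off the work surface, if the arm or the gripper's body presses on something with over 40 N, if the wrist force passes 120 N, or if a joint passes its speed limit or range.

ROBOT

A 6-joint arm with a two-finger parallel gripper is mounted at the origin on the work surface. World frame = base frame: x ahead of the robot, y to its left, z up, the work surface at z = 0. Lengths are in m, angles in rad, forces in N, time in s.
With the tool pointing down it reaches from about 0.35 to 0.85 m from the base axis. Payload 8.1 kg.
Tool frame: the origin (TCP) lies at the very end of the fingers, on their centre line; the grasp point (between the pads) lies 19 mm behind it; z points along the fingers, y is the direction in which the jaws open and shut (so a half turn about z gives the same grasp; the last joint's range is limited). The gripper opens to 93 mm and grips with 3 to 60 N. Pads are 15 mm wide; open, the fingers measure 128 mm over their backs; the gripper's body (75 mm by 188 mm) begins 65 mm behind the grasp point.
Start: joints at [1.162, 0.13, 1.488, -0, 1.523, -0.085], TCP at [0.191, 0.569, 0.219] pointing down, gripper open.
Joint ranges: [-2.96, 2.96], [-0.89, 2.26], [0.02, 2.5], [-1.34, 4.48], [0, 2.73], [-2.66, 2.66]. Speed limits (rad/s): [2.39, 2.39, 2.79, 3.14, 3.14, 3.14].

INTERFACE

Orientations are given as a rotation vector (axis times angle).
In Python, from plant import * gives the robot as it stands.
- The arm moves only by the tool apply_moves, never from a script. Its argument "commands" is one flat list of numbers, 7 for each row, row after row: the shift along the world's x, y, z in cm, then the turn, a rotation vector about the world's x, y, z in rad, then the finger opening in cm, from 0 to 9.3. A call has 1 to 8 rows; each row shifts and turns the pose as measured when the row begins; what a row does not reach is not made up. A row lasts 1/8 s, in which the tool goes at most 62.5 mm and 10.7 degrees, less where a joint would pass 70% of its speed; a pose out of reach is approached as far as the arm can. A call with a gripper value outside its range is refused whole. The fingers move at their own pace and stop on an object; "squeeze" is the grip in N (left out, the last holds). Time passes only in rows, so rows that do not move let the fingers close. It gives the time, the measured TCP pose, the force and the opening at its end, in the units of the state.
- read_state(): the state, without advancing time (a new reading comes with each control period).
- read_camera(name): name is "scene" or "top" or "wrist"; returns (picture, depth): 480x640x3 uint8, blue, green, red; 480x640 float32, m along the optical axis (not along the pixel's ray), 0 where there is no reading.
- camera_model(name): a dict with "intrinsics" (3x3 intrinsics, pixels), "R" (3x3) and "t" (3): a world point X has camera coordinates R X + t. Camera axes: x right, y down, z forward; pixel columns grow to the right and rows downward; lengths in m; the calibration is good to about 2 mm. The wrist camera is an equidistant fisheye: a pixel r from the principal point sees the ray r / f radians off the axis. A picture is of the moment at which its call begins: read the wrist's pose just before it. camera_model takes no time and is no camera call; for the wrist camera it gives the pose at the moment of the call.
- close_job(): hands the job in, once; it reports no verdict.
Trained networks look in the newest picture that a camera, given by its name, has taken for a name from the list of things; names that differ only in an ending like _2 or _b are one class to them, and where a whole thing is asked for, a point or a joint stands for the part that bears it (a point fixed in the world has none). Each returns a list of dicts, best first, with "conf" (0 to 1); they miss things now and then, are a little off and sometimes report something else, mostly with a low value. They report only what shows in the picture. A call takes as long as a camera call. They do not tell look-alikes from the thing itself.
- find_in(query, camera): "point" ([x, y, z] in m, in the coordinates of the camera as it stood for that picture, good to about 4 mm: the middle of the surface that is visible of it).
- cut_out(query, camera): "mask" (480x640 bool, what is visible of it).
- spot_point(query, camera): "point" ([x, y, z] in m, in the coordinates of the camera as it stood for that picture, good to about 4 mm: a listed point, or the origin of a listed thing).
The state is a dict: "t": time; "q": joint angles; "dq": joint speeds; "joint_torque": joint torques, N m; "tool_pos": TCP position; "orientation": TCP orientation; "force": force on the tool from outside, world axes, zero at the start; "wrist_torque": the same for the moment, N m; "opening": finger opening in m.
Only numpy, scipy, OpenCV 4.12 (cv2) and the standard library are available. Lean on these libraries where they do the work, as an engineer would, in place of code of your own. Each camera call takes 0.05 s, during which the arm holds its last target. There are 200 camera calls.

## Working session

There is one attempt and no reset: what is moved stays moved. The work goes in short steps, Python scripts to look and compute and a tool call to move; the robot and the scene stay as the last step left them, time stands still between calls to the robot, and variables do not carry over. Pictures are saved under pics/ and viewed, about 8 in all and at most 12, crops included, and the job is handed in when it is done.

Besides the shell and the picture viewer there is one more tool, called after "Call:" by a JSON object that holds its "op" and its "data". apply_moves: Moves the arm, as the interface text tells. Its arguments: {"type":"object","properties":{"commands":{"type":"array"},"squeeze":{"type":"number"}},"required":["commands"]}

```bash
mkdir -p pics; ls; cat > h.py <<'E'
from plant import *
import numpy as np, cv2
from scipy.spatial.transform import Rotation as Rn
def w(p,c):
    m=camera_model(c); return np.array(m["R"]).T@(np.array(p)-np.array(m["t"]))
E
python3 - <<'E'
from h import *
for c in ["top","scene"]:
    im,d=read_camera(c); cv2.imwrite(f"pics/{c}0.png",im); np.save(f"{c}0.npy",d)
    for q in ["case","case_eye","left_edge","right_edge","lid","lid_eye","lid_handle"]:
        for r in spot_point(q,c)[:3]: print(c,q,round(r["conf"],2),w(r["point"],c).round(4))
print(read_state())
m=camera_model("top");print(m)
E
```

```text
pics
top case 0.6 [ 0.5067  0.1815 -0.0026]
top case 0.21 [0.5324 0.2778 0.0451]
top case_eye 0.68 [0.5719 0.1657 0.0827]
top case_eye 0.62 [0.4892 0.0919 0.0505]
top left_edge 0.86 [0.5345 0.2784 0.0424]
top right_edge 0.89 [0.4902 0.0857 0.0538]
top right_edge 0.21 [ 0.4827 -0.2186  0.0022]
top lid 0.72 [ 0.4807 -0.2211 -0.0012]
top lid 0.57 [ 0.3017 -0.2641 -0.0023]
top lid_eye 0.68 [ 0.3298 -0.1972  0.0085]
top lid_eye 0.66 [0.4877 0.0886 0.051 ]
top lid_eye 0.59 [ 0.5549 -0.2396  0.0068]
top lid_handle 0.92 [ 0.2954 -0.2611  0.0237]
scene case 0.74 [0.5085 0.177  0.0013]
scene case 0.63 [ 0.4757 -0.2176  0.0019]
scene case_eye 0.98 [0.5722 0.1691 0.0904]
scene left_edge 0.45 [0.5303 0.2784 0.0465]
scene left_edge 0.19 [ 0.5646  0.498  -0.0015]
scene right_edge 0.84 [0.4939 0.0895 0.0458]
scene right_edge 0.58 [0.5113 0.1795 0.0033]
scene lid 0.97 [ 2.932e-01 -2.640e-01 -2.000e-04]
scene lid 0.86 [ 0.4756 -0.2167  0.0008]
scene lid_eye 0.96 [ 0.3296 -0.2024  0.0124]
scene lid_eye 0.55 [ 0.549  -0.2408  0.0097]
scene lid_handle 0.82 [ 0.4856 -0.2178  0.0249]
{'t': 0.8, 'q': array(
[... 301 characters left out ...]
,
        2.25017604e-02, -2.26332361e-06]), 'tool_pos': array([0.1908794 , 0.56886092, 0.21868318]), 'orientation': array([5.06367317e-01, 3.10051550e+00, 1.14217623e-04]), 'force': array([-0.37815473, -0.38865273, -0.52886656]), 'wrist_torque': array([-0.03278977,  0.00674081,  0.07391322]), 'opening': 0.09289189338302666}
{'intrinsics': array([[546.62374917,   0.        , 316.81318057],
       [  0.        , 546.62374917, 238.58403106],
       [  0.        ,   0.        ,   1.        ]]), 'R': array([[ 0.01513914, -0.99965966,  0.02124528],
       [-0.98427171, -0.01863964, -0.17567519],
       [ 0.17601141, -0.01825155, -0.98421891]]), 't': array([-0.03479699,  0.51872252,  1.46944907])}
```

View pics/top0.png

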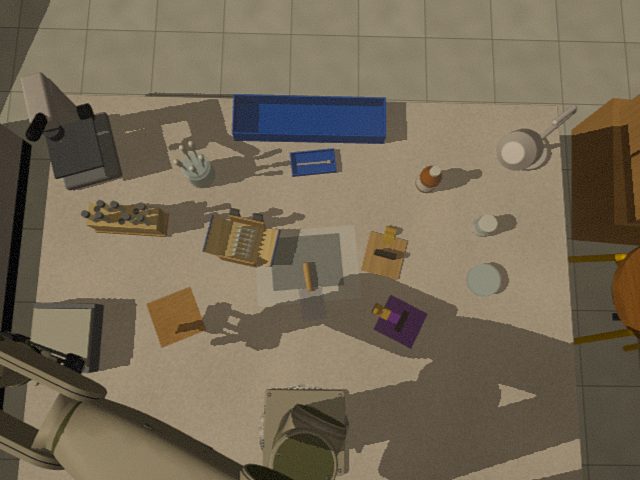

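View pics/scene0.png

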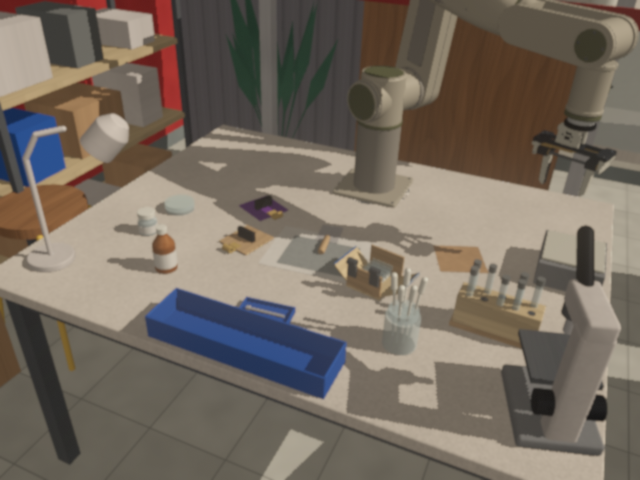

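Lid candidates in the top view: the wooden one with handle and brass knuckle at (385,254), a purple one at (402,322), and a bare plate with no knuckle at (178,316). The wooden one fits the description. I'll check it in a crop and locate the bystanders.

```bash
python3 - <<'E'
from h import *
im=cv2.imread("pics/top0.png")
a=cv2.resize(im[190:290,195:295],(400,400),interpolation=3); b=cv2.resize(im[215:355,345:445],(286,400),interpolation=3)
cv2.imwrite("pics/crop.png",np.hstack([a,b]))
read_camera("top")
for q in ["dish","rack","pipette_jar","petri","reagent","stain_jar","spatula"]:
    for r in spot_point(q,"top")[:1]: print(q,round(r["conf"],2),w(r["point"],"top").round(3))
E
```

```text
dish 0.86 [ 0.748 -0.009  0.002]
rack 0.71 [0.565 0.503 0.006]
pipette_jar 0.73 [ 0.71   0.312 -0.001]
petri 0.76 [ 0.418 -0.494  0.003]
reagent 0.97 [ 0.7   -0.338  0.001]
stain_jar 0.79 [ 0.571 -0.496 -0.   ]
spatula 0.72 [ 0.375 -0.009 -0.001]
```

View pics/crop.png

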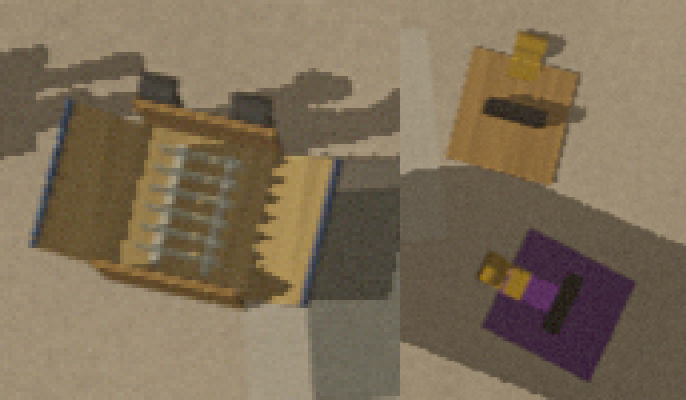

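The crop confirms it. On the right, the wooden lid has the black handle and the brass knuckle on its far edge, and the purple one is the decoy. On the left, the case has both panels drooping and its dark knuckles on the far wall. I'll move over the case with the jaw along case x.

Call:
{"op": "apply_moves", "data": {"commands": [3.5, -4.7, 1.3, 0, 0, -0.18, 9.3, 3.5, -4.7, 1.3, 0, 0, -0.18, 9.3, 3.5, -4.7, 1.3, 0, 0, -0.18, 9.3, 3.5, -4.7, 1.3, 0, 0, -0.18, 9.3, 3.5, -4.7, 1.3, 0, 0, -0.18, 9.3, 3.5, -4.7, 1.3, 0, 0, -0.18, 9.3, 3.5, -4.7, 1.3, 0, 0, -0.18, 9.3, 3.5, -4.7, 1.3, 0, 0, -0.18, 9.3]}}

```text
t: 2.2
tool_pos: [0.4742, 0.1827, 0.3245]
orientation: [-2.462, -1.95, -0.003]
force: [-0.1, 1.2, 0.8]
opening: 0.0928
```

```bash
cat >> h.py <<'E'
def look(c,qs,n=2,name=None):
    im,d=read_camera(c)
    if name: cv2.imwrite(f"pics/{name}.png",im)
    for q in qs:
        for r in spot_point(q,c)[:n]: print(c,q,round(r["conf"],2),w(r["point"],c).round(4))
    return im,d
def st():
    s=read_state(); R=Rn.from_rotvec(s["orientation"]).as_matrix()
    print("t",s["t"],"tcp",s["tool_pos"].round(4),"yaw_y",np.arctan2(R[1,1],R[0,1]).round(4),"z",R[:,2].round(3),"q",s["q"].round(2),"F",s["force"].round(2),"open",round(s["opening"],4))
E
python3 - <<'E'
from h import *
st(); im,d=look("wrist",["case","case_eye","left_edge","right_edge"],1,"w1"); np.save("w1d.npy",d); print(camera_model("wrist"))
E
```

```text
t 2.2 tcp [0.4742 0.1827 0.3245] yaw_y -0.2307 z [ 0.001  0.002 -1.   ] q [ 0.27 -0.14  1.57  0.    1.71  0.5 ] F [-0.09  1.19  0.78] open 0.0928
wrist case 0.71 [0.5115 0.1753 0.002 ]
wrist case_eye 0.63 [0.5775 0.168  0.0898]
wrist left_edge 0.6 [0.5262 0.2807 0.0443]
wrist right_edge 0.7 [0.49   0.0888 0.0467]
{'intrinsics': array([[371.64829954,   0.        , 321.90503693],
       [  0.        , 371.64829954, 241.25590319],
       [  0.        ,   0.        ,   1.        ]]), 'R': array([[ 9.75015239e-01, -2.22137740e-01, -3.30551840e-04],
       [-2.13925766e-01, -9.39369727e-01,  2.67993065e-01],
       [-5.98418841e-02, -2.61226609e-01, -9.63420784e-01]]), 't': array([-0.41903768,  0.21633214,  0.56841152])}
```

View pics/w1.png

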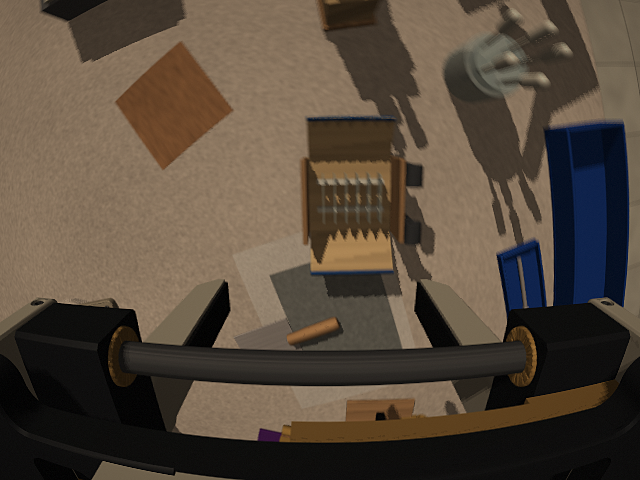

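The wrist view shows the case at about (350,205): wall tops near columns 305 and 398, dark knuckles at (413,175) and (412,232), and the blue edges at the top and bottom. I'll get the precise case pose from the depth point cloud.

```bash
cat >> h.py <<'E'
def cloud(c,d):
    m=camera_model(c); K=m["intrinsics"]; v,u=np.mgrid[:480,:640]
    x=(u-K[0,2])/K[0,0]; y=(v-K[1,2])/K[1,1]
    if c=="wrist":
        r=np.hypot(x,y); k=np.where(r>1e-6,np.tan(np.clip(r,0,1.4))/np.maximum(r,1e-9),1); x=x*k; y=y*k
    P=np.stack([x*d,y*d,d],-1); X=(P-np.array(m["t"]))@np.array(m["R"]); X[d<=0]=np.nan; return X
E
python3 - <<'E'
from h import *
im,d=read_camera("wrist"); X=cloud("wrist",d); np.save("X1.npy",X); np.save("im1.npy",im)
x,y,z=X[...,0],X[...,1],X[...,2]
c0=np.array([.509,.178]);yaw=-.23
def loc(P,c,yaw):
    q=P[...,:2]-c; a=np.array([np.cos(yaw),np.sin(yaw)]); b=np.array([-a[1],a[0]]); return q@a,q@b
u,v=loc(X,c0,yaw); near=(abs(u)<.1)&(abs(v)<.13)
print("table z",np.nanmedian(z[(abs(u)<.2)&(abs(v)<.2)&~near]))
for nm,m in [("front",near&(z>.062)&(z<.078)&(u<-.04)),("back",near&(z>.062)&(z<.078)&(u>.04)&(u<.062)),("knu",near&(z>.08)&(z<.105)),("knuL",near&(z>.085)&(z<.105)&(v>0)),("knuR",near&(z>.085)&(z<.105)&(v<0))]:
    P=X[m]; 
    if len(P)<5: print(nm,len(P)); continue
    a=P[:,:2]; C=np.cov(a.T); e=np.linalg.eigh(C)[1][:,1]
    print(nm,len(P),"med",np.median(P,0).round(4),"u",np.percentile(u[m],[2,50,98]).round(4),"v",np.percentile(v[m],[2,98]).round(4),"dir",np.arctan(-e[0]/e[1]).round(4))
# blue edges
b=(im[...,0].astype(int)-im[...,2]>40)&near
for s in (1,-1):
    m=b&(v*s>0); P=X[m]; a=P[:,:2]; e=np.linalg.eigh(np.cov(a.T))[1][:,1]
    print("edge",s,m.sum(),np.median(P,0).round(4),"u",np.percentile(u[m],[2,98]).round(4),"v",np.median(v[m]).round(4),"dir",np.arctan(e[1]/e[0]).round(4))
E
```

```text
table z 0.0002798366782715124
front 422 med [0.4535 0.197  0.0694] u [-0.0621 -0.0586 -0.0554] v [-0.0445  0.0511] dir -0.2026
back 562 med [0.5636 0.1694 0.0693] u [0.0515 0.0546 0.0596] v [-0.0417  0.0533] dir -0.2056
knu 806 med [0.5718 0.1893 0.0958] u [0.054  0.0622 0.0726] v [-0.0377  0.0508] dir -0.2027
knuL 400 med [0.5774 0.2017 0.0961] u [0.0538 0.0612 0.0718] v [0.0269 0.0508] dir -0.2757
knuR 374 med [0.5645 0.1389 0.0957] u [0.0557 0.063  0.073 ] v [-0.0383 -0.0136] dir -0.2228
edge 1 31 [0.5172 0.2804 0.0448] u [-0.0349  0.0399] v 0.1015 dir -0.1891
edge -1 196 [0.4861 0.0921 0.0483] u [-0.049   0.0519] v -0.0889 dir -0.199
```

```bash
python3 - <<'E'
from h import *
X=np.load("X1.npy"); im=np.load("im1.npy"); z=X[...,2]
def loc(P,c,yaw):
    q=P[...,:2]-c; a=np.array([np.cos(yaw),np.sin(yaw)]); b=np.array([-a[1],a[0]]); return q@a,q@b
c=np.array([.509,.180])
for yaw in (-.203,-.215):
    u,v=loc(X,c,yaw); near=(abs(u)<.1)&(abs(v)<.13); print(yaw)
    for nm,m in [("front",near&(z>.066)&(z<.073)&(u<-.04)),("back",near&(z>.066)&(z<.073)&(u>.04)&(u<.062)),("kL",near&(z>.088)&(z<.105)&(v>0)),("kR",near&(z>.088)&(z<.105)&(v<0))]:
        p=np.polyfit(v[m],u[m],1); print(nm,m.sum(),"slope",p[0].round(3),"u",np.percentile(u[m],[3,50,97]).round(4),"v",np.percentile(v[m],[3,97]).round(4),"zmax",np.percentile(z[m],95).round(4))
    b=(im[...,0].astype(int)-im[...,2]>40)&near
    for s in (1,-1):
        m=b&(v*s>0);print("edge",s,"u",np.percentile(u[m],[2,98]).round(4),"v",np.median(v[m]).round(4),"z",np.median(z[m]).round(4),"slope",np.polyfit(u[m],v[m],1)[0].round(3))
E
```

```text
-0.203
front 406 slope -0.0 u [-0.0605 -0.0578 -0.0552] v [-0.0426  0.0504] zmax 0.0708
back 486 slope 0.0 u [0.0524 0.0557 0.0593] v [-0.0442  0.0487] zmax 0.0708
kL 393 slope 0.025 u [0.0553 0.0628 0.0729] v [0.0233 0.047 ] zmax 0.0982
kR 368 slope 0.02 u [0.0556 0.0628 0.0724] v [-0.0418 -0.0175] zmax 0.0982
edge 1 u [-0.0318  0.0431] v 0.1001 z 0.0448 slope 0.014
edge -1 u [-0.051   0.0499] v -0.0908 z 0.0483 slope 0.004
-0.215
front 406 slope -0.012 u [-0.0605 -0.0578 -0.0552] v [-0.0434  0.0497] zmax 0.0708
back 486 slope -0.012 u [0.0525 0.0556 0.0594] v [-0.0435  0.0493] zmax 0.0708
kL 393 slope 0.019 u [0.0549 0.0623 0.0724] v [0.024  0.0477] zmax 0.0982
kR 368 slope 0.014 u [0.056  0.0631 0.0728] v [-0.041  -0.0167] zmax 0.0982
edge 1 u [-0.033   0.0419] v 0.0998 z 0.0448 slope 0.026
edge -1 u [-0.05   0.051] v -0.0908 z 0.0483 slope 0.016
```

Call:
{"op": "apply_moves", "data": {"commands": [2.5, 5.6, 0, 0, 0, 0.028, 0, 2.5, 5.6, 0, 0, 0, 0, 0, 0, 1.3, -6, 0, 0, 0, 0, 0, 0, -6, 0, 0, 0, 0, 0, 0, -6, 0, 0, 0, 0, 0, 0, -6, 0, 0, 0, 0]}}

```text
t: 3.25
tool_pos: [0.5182, 0.3271, 0.0825]
orientation: [-2.402, -2.024, -0.02]
force: [1.1, 0.1, -0.1]
opening: 0.0375
```

```bash
cat >> h.py <<'E'
C=np.array([.50856,.18284]);YAW=-.203
A=np.array([np.cos(YAW),np.sin(YAW)]);B=np.array([-A[1],A[0]])
def uv(p): return ((np.array(p)[:2]-C)@A).round(4),((np.array(p)[:2]-C)@B).round(4)
E
python3 - <<'E'
from h import *
st(); print(uv(read_state()["tool_pos"]))
E
```

```text
t 3.25 tcp [0.5182 0.3271 0.0825] yaw_y -0.1701 z [ 0.01   0.009 -1.   ] q [0.48 0.25 1.6  0.   1.27 0.65] F [ 1.09  0.08 -0.1 ] open 0.0375
(np.float64(-0.0196), np.float64(0.1432))
```

Call:
{"op": "apply_moves", "data": {"commands": [0.3, -0.8, -2.8, 0, 0, -0.033, 0, 0.3, -0.8, -2.8, 0, 0, 0, 0, 0, 0, 0, 0, 0, 0, 0]}}

```text
t: 3.62
tool_pos: [0.5132, 0.3135, 0.0161]
orientation: [-2.42, -1.996, 0.003]
force: [0.5, -0.7, 0.1]
opening: 0.0076
```

```bash
python3 - <<'E'
from h import *
st(); print(uv(read_state()["tool_pos"]))
E
```

```text
t 3.625 tcp [0.5132 0.3135 0.0161] yaw_y -0.1915 z [-0.004  0.002 -1.   ] q [0.46 0.32 1.66 0.   1.17 0.65] F [ 0.47 -0.71  0.11] open 0.0076
(np.float64(-0.0218), np.float64(0.1289))
```

Call:
{"op": "apply_moves", "data": {"commands": [0.75, -1.4, 0.6, 0, 0, -0.011, 0, 0.75, -1.3, 0.6, 0, 0, 0, 0, -0.2, -0.9, 0.9, 0, 0, 0, 0, -0.2, -1.0, 0.7, 0, 0, 0, 0]}}

```text
t: 4.12
tool_pos: [0.5271, 0.2682, 0.0514]
orientation: [-2.429, -1.988, -0.009]
force: [0.6, 0.1, -1.6]
opening: 0.0007
```

```bash
python3 - <<'E'
from h import *
st(); print(uv(read_state()["tool_pos"]))
im,d=look("top",["left_edge","right_edge"],1,"t2"); X=cloud("top",d)
u=(X[...,:2]-C)@A; v=(X[...,:2]-C)@B; near=(abs(u)<.06)&(abs(v)<.13)
b=(im[...,0].astype(int)-im[...,2]>40)&near
for s in (1,-1):
    m=b&(v*s>0);print(s,m.sum(),np.median(v[m]).round(4),np.median(X[m][:,2]).round(4))
E
```

```text
t 4.125 tcp [0.5271 0.2682 0.0514] yaw_y -0.199 z [ 0.003  0.006 -1.   ] q [0.38 0.24 1.68 0.   1.22 0.58] F [ 0.61  0.11 -1.58] open 0.0007
(np.float64(0.0009), np.float64(0.0874))
top left_edge 0.58 [0.5292 0.2583 0.0594]
top right_edge 0.76 [0.4884 0.0911 0.0486]
1 0 nan nan
-1 0 nan nan
  return _methods._mean(a, axis=axis, dtype=dtype,
  ret = ret.dtype.type(ret / rcount)
```

Call:
{"op": "apply_moves", "data": {"commands": [-0.2, -0.85, 0.2, 0, 0, 0, 0, -0.2, -0.85, 0, 0, 0, 0, 0, -0.2, -0.8, 0, 0, 0, 0, 0, -0.15, -0.7, 0, 0, 0, 0, 0, -0.1, -0.4, 0, 0, 0, 0, 0]}}

```text
t: 4.9
tool_pos: [0.5192, 0.2379, 0.0527]
orientation: [-2.423, -1.983, -0.029]
force: [9.6, 28.3, -15.2]
opening: 0.0004
```

```bash
python3 - <<'E'
from h import *
st(); print(uv(read_state()["tool_pos"]))
im,d=look("top",["left_edge","right_edge"],1,"t3"); cv2.imwrite("pics/t3c.png",cv2.resize(im[190:290,195:295],(500,500),interpolation=3))
E
```

```text
t 4.9 tcp [0.5192 0.2379 0.0527] yaw_y -0.1993 z [ 0.008  0.02  -1.   ] q [0.33 0.18 1.75 0.02 1.2  0.52] F [  9.56  28.34 -15.15] open 0.0004
(np.float64(-0.0007), np.float64(0.0561))
top right_edge 0.85 [0.4901 0.0878 0.0526]
```

```bash
python3 - <<'E'
from h import *
X=np.load("X1.npy"); print(X[332,315],X[326,335],X[338,293], X[260,300],X[300,380])
E
```

```text
[0.41951471 0.00130909 0.01865428] [0.44969165 0.00467417 0.01870581] [ 0.38543157 -0.00288696  0.01667792] [0.42253309 0.10712186 0.0009219 ] [0.52083484 0.02168955 0.00075937]
```

Call:
{"op": "apply_moves", "data": {"commands": [0.4, 1.5, 0, 0, 0, 0, 0, 0, 0, 5, 0, 0, 0, 0, 0, 0, 5, 0, 0, 0, 0, -1, -5, 0, 0, 0, 0, 0, -1, -5, 0, 0, 0, 0, 0, -1, -5, 0, 0, 0, 0, 0, -1, -4, 0, 0, 0, 0, 0, 0, 0, 0, 0, 0, 0, 0]}}

```text
t: 6.05
tool_pos: [0.479, 0.0574, 0.1531]
orientation: [-2.421, -1.987, -0.018]
force: [-0.7, -0.2, 0.2]
opening: 0.0004
```

```bash
python3 - <<'E'
from h import *
st(); print(uv(read_state()["tool_pos"]))
im,d=look("wrist",["left_edge","right_edge"],1,"w4")
E
```

```text
t 6.05 tcp [0.479  0.0574 0.1531] yaw_y -0.1965 z [ 0.003  0.015 -1.   ] q [ 0.   -0.16  1.89  0.01  1.4   0.2 ] F [-0.69 -0.17  0.17] open 0.0004
(np.float64(-0.0037), np.float64(-0.1289))
wrist left_edge 0.89 [0.5208 0.2312 0.0695]
wrist right_edge 0.78 [0.4918 0.088  0.0476]
```

View pics/w4.png

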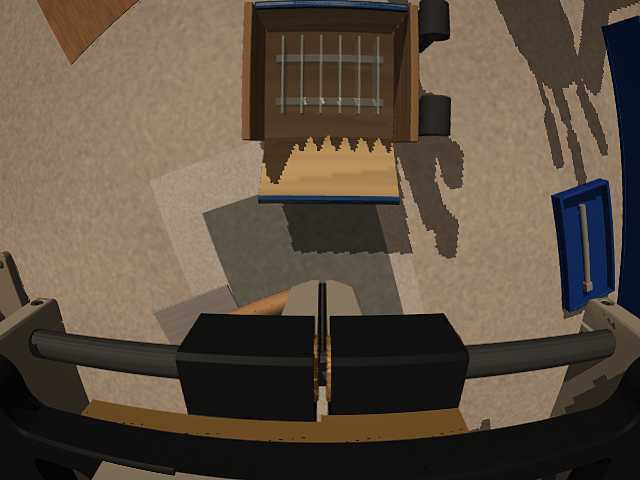

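The left panel is upright: its blue edge is at the top rim, about (330,5). The right panel still droops, with its edge at (330,200). Descending outside it.

Call:
{"op": "apply_moves", "data": {"commands": [0, 0, -5.5, 0, 0, 0, 0, 0, 0, -5, 0, 0, 0, 0, 0, 0, 0, 0, 0, 0, 0]}}

```text
t: 6.58
tool_pos: [0.4812, 0.0639, 0.0472]
orientation: [-2.414, -1.996, -0.024]
force: [-1.0, -0.7, 0.1]
opening: 0.0006
```

```bash
python3 - <<'E'
from h import *
st(); print(uv(read_state()["tool_pos"]))
E
```

```text
t 6.575 tcp [0.4812 0.0639 0.0472] yaw_y -0.1889 z [ 0.006  0.016 -1.   ] q [ 0.01 -0.03  1.98  0.02  1.18  0.2 ] F [-1.   -0.72  0.14] open 0.0006
(np.float64(-0.0028), np.float64(-0.122))
```

Call:
{"op": "apply_moves", "data": {"commands": [0, 0, -1.8, 0, 0, 0, 0, 0.3, 1.6, 0.2, 0, 0, 0, 0, 0.2, 0.8, 0.6, 0, 0, 0, 0, 0.2, 1.0, 0.7, 0, 0, 0, 0, 0.2, 0.9, 0.4, 0, 0, 0, 0]}}

```text
t: 7.2
tool_pos: [0.4953, 0.1113, 0.0548]
orientation: [-2.416, -2.001, -0.034]
force: [-0.0, 0.1, -0.7]
opening: 0.0002
```

```bash
python3 - <<'E'
from h import *
st(); print(uv(read_state()["tool_pos"]))
look("wrist",["right_edge"],1)
E
```

```text
t 7.2 tcp [0.4953 0.1113 0.0548] yaw_y -0.1873 z [ 0.014  0.017 -1.   ] q [0.11 0.01 1.93 0.02 1.19 0.29] F [-0.01  0.14 -0.71] open 0.0002
(np.float64(0.0015), np.float64(-0.0728))
wrist right_edge 0.94 [0.5004 0.1233 0.0657]
```

Call:
{"op": "apply_moves", "data": {"commands": [0.15, 0.7, 0, 0, 0, 0, 0, 0.15, 0.6, 0, 0, 0, 0, 0, 0.1, 0.4, 0, 0, 0, 0, 0, 0.1, 0.2, 0, 0, 0, 0, 0]}}

```text
t: 7.8
tool_pos: [0.4984, 0.1229, 0.0548]
orientation: [2.417, 2.002, 0.011]
force: [-7.4, -10.8, 7.6]
opening: 0.0005
```

```bash
python3 - <<'E'
from h import *
st(); print(uv(read_state()["tool_pos"]))
E
```

```text
t 7.8 tcp [0.4984 0.1229 0.0548] yaw_y -0.1874 z [ 0.008  0.002 -1.   ] q [0.14 0.03 1.9  0.   1.2  0.33] F [ -7.43 -10.85   7.59] open 0.0005
(np.float64(0.0022), np.float64(-0.0608))
```

Call:
{"op": "apply_moves", "data": {"commands": [0.1, 0.4, 0, 0, 0, 0, 0, 0.1, 0.4, 0, 0, 0, 0, 0]}}

```text
t: 8.05
tool_pos: [0.4985, 0.1232, 0.0549]
orientation: [2.413, 1.995, -0.01]
force: [-9.2, -21.5, 13.1]
opening: 0.0005
```

```bash
python3 - <<'E'
from h import *
st(); print(uv(read_state()["tool_pos"]))
E
```

```text
t 8.05 tcp [0.4985 0.1232 0.0549] yaw_y -0.1891 z [ 0.002 -0.012 -1.   ] q [ 0.15  0.04  1.89 -0.01  1.21  0.34] F [ -9.18 -21.55  13.14] open 0.0005
(np.float64(0.0021), np.float64(-0.0604))
```

Call:
{"op": "apply_moves", "data": {"commands": [-0.4, -2, 0, 0, 0, 0, 0, 0, -2, 5, 0, 0, 0, 0, 0, -4, 4, 0, 0, 0, 9.3, -0.5, -6, 1.5, 0, 0, 0, 9.3, -0.5, -6, 0, 0, 0, 0, 9.3, -0.5, -6, 0, 0, 0, 0, 9.3, -0.5, -6, 0, 0, 0, 0, 9.3, 0, -6, 0, 0, 0, 0, 9.3]}}

```text
t: 9.05
tool_pos: [0.4725, -0.2648, 0.1627]
orientation: [2.407, 2.0, -0.011]
force: [0.8, 0.9, -0.0]
opening: 0.056
```

Call:
{"op": "apply_moves", "data": {"commands": [0, -3, 0, 0, 0, 0, 9.3, 0, 0, 0, 0, 0, 0, 9.3]}}

```text
t: 9.3
tool_pos: [0.4714, -0.2998, 0.1619]
orientation: [2.413, 1.993, -0.011]
force: [0.2, 1.0, 0.2]
opening: 0.076
```

```bash
python3 - <<'E'
from h import *
st()
im,d=look("wrist",["lid","lid_eye","lid_handle"],2,"w5"); X=cloud("wrist",d); np.save("X5.npy",X); np.save("im5.npy",im)
look("top",["left_edge","right_edge"],1)
E
```

```text
t 9.3 tcp [ 0.4714 -0.2998  0.1619] yaw_y -0.19 z [ 0.002 -0.014 -1.   ] q [-0.65  0.04  1.69 -0.01  1.4  -0.46] F [0.25 0.97 0.18] open 0.076
wrist lid 0.84 [ 0.2967 -0.2625 -0.0034]
wrist lid 0.74 [ 0.4783 -0.214  -0.0017]
wrist lid_eye 0.94 [ 0.55   -0.2307  0.0087]
wrist lid_eye 0.73 [ 0.3304 -0.192   0.0124]
wrist lid_handle 0.89 [ 0.2966 -0.2593  0.0253]
wrist lid_handle 0.56 [ 0.4806 -0.2143  0.0267]
top left_edge 0.79 [0.5229 0.2267 0.0691]
top right_edge 0.44 [0.4967 0.1386 0.0704]
```

View pics/w5.png

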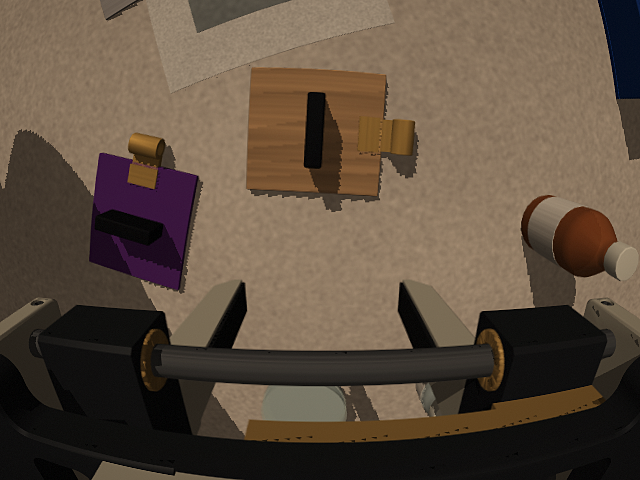

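The wooden lid is at (315,130) with its handle at (315,130) and knuckle at (400,136). The purple decoy is at (145,220). Both panel edges now read z≈0.07, which is upright. Fitting the lid pose next.

```bash
python3 - <<'E'
from h import *
X=np.load("X5.npy"); im=np.load("im5.npy"); z=X[...,2]
r=np.hypot(X[...,0]-.48,X[...,1]+.214)<.12
def rect(m,nm):
    P=X[m][:,:2].astype(np.float32); (c,s,a)=cv2.minAreaRect(P*1000); print(nm,m.sum(),np.round(c,1),np.round(s,1),round(a,2),"z",np.percentile(z[m],[5,50,95]).round(4))
k=cv2.getStructuringElement(0,(3,3))
er=lambda m: cv2.morphologyEx(m.astype(np.uint8),cv2.MORPH_OPEN,k)>0
rect(er(r&(z>.030)&(z<.045)),"handle")
hsv=cv2.cvtColor(im,cv2.COLOR_BGR2HSV)
rect(er(r&(z>.0035)&(z<.009)&(X[...,0]<.536)),"plate")
m=er(r&(z>.012)&(X[...,0]>.54)); rect(m,"knuckle")
m=er(r&(z>.0165)&(X[...,0]>.54)); rect(m,"knuckletop"); print(np.median(X[m],0))
E
```

```text
handle 1369 [ 481.  -214.8] [59.7 14.7] 74.68 z [0.0365 0.0379 0.0391]
plate 14461 [ 455.3 -208.2] [108.8 171.3] 75.87 z [0.0048 0.0061 0.0076]
knuckle 5973 [ 551.6 -263.1] [93.1 22.5] 87.26 z [0.0182 0.2652 0.2893]
knuckletop 5767 [ 551.2 -263.8] [91.8 22.2] 89.7 z [0.0193 0.2656 0.2893]
[ 0.5514392  -0.27762575  0.26562837]
```

```bash
python3 - <<'E'
from h import *
X=np.load("X5.npy"); im=np.load("im5.npy"); z=X[...,2]
hsv=cv2.cvtColor(im,cv2.COLOR_BGR2HSV); v,u=np.mgrid[:480,:640]
win=(u>230)&(u<430)&(v>55)&(v<215)
def fit(m,nm):
    n,l,s,_=cv2.connectedComponentsWithStats(m.astype(np.uint8)); m=l==1+np.argmax(s[1:,4])
    P=X[m][:,:2].astype(np.float32)*1000; c,s,a=cv2.minAreaRect(P); print(nm,m.sum(),np.round(c,1),np.round(s,1),round(a,2)); return m
fit(win&(z>.0035)&(z<.05)&(u<387),"plate+handle")
m=fit(win&(z>.012)&(z<.03)&(u>375),"knuck"); print(np.median(X[m],0))
m=win&(z>.034)&(z<.042); P=X[m][:,:2]; e=np.linalg.eigh(np.cov(P.T))[1][:,1]; print("handle pca",np.arctan(-e[0]/e[1]),P.mean(0))
E
```

```text
plate+handle 16568 [ 483.5 -215.3] [108.8 120.1] 75.87
knuck 757 [ 553.2 -232.7] [30.3 19.3] 74.53
[ 0.55214001 -0.23224295  0.0186376 ]
handle pca -0.25379912296335094 [ 0.48110425 -0.21454254]
```

Call:
{"op": "apply_moves", "data": {"commands": [0.5, 4.2, 0, 0.014, 0.002, -0.06, 5, 0.5, 4, -5, 0, 0, 0, 5, 0, 0, -2, 0, 0, 0, 5, 0, 0, 0, 0, 0, 0, 5]}}

```text
t: 10.15
tool_pos: [0.4837, -0.2106, 0.0937]
orientation: [2.472, 1.933, 0.003]
force: [-0.2, 0.1, -0.5]
opening: 0.0578
```

```bash
python3 - <<'E'
from h import *
st()
E
```

```text
t 10.15 tcp [ 0.4837 -0.2106  0.0937] yaw_y -0.2434 z [ 0.004 -0.001 -1.   ] q [-0.51  0.03  1.83  0.    1.28 -0.27] F [-0.23  0.11 -0.47] open 0.0578
```

Call:
{"op": "apply_moves", "data": {"commands": [-0.3, -0.4, -4, 0, 0.004, -0.006, 5, 0, 0, -2, 0, 0, 0, 5, 0, 0, -0.5, 0, 0, 0, 5, 0, 0, 0, 0, 0, 0, 5]}}

```text
t: 10.65
tool_pos: [0.4841, -0.2159, 0.0327]
orientation: [2.474, 1.925, 0.003]
force: [0.4, 0.2, -0.7]
opening: 0.05
```

```bash
python3 - <<'E'
from h import *
st()
E
```

```text
t 10.65 tcp [ 0.4841 -0.2159  0.0327] yaw_y -0.2483 z [ 0.006 -0.005 -1.   ] q [-0.52  0.11  1.87 -0.    1.16 -0.27] F [ 0.38  0.19 -0.69] open 0.05
```

Call:
{"op": "apply_moves", "data": {"commands": [-0.3, 0.1, -1.5, 0.004, 0.005, 0, 5, 0, 0, -0.4, 0, 0, 0, 5, 0, 0, 0, 0, 0, 0, 5]}}

```text
t: 11.02
tool_pos: [0.4824, -0.2158, 0.0149]
orientation: [2.476, 1.926, 0.002]
force: [-0.4, 0.3, -0.3]
opening: 0.0501
```

```bash
python3 - <<'E'
from h import *
st()
E
```

```text
t 11.025 tcp [ 0.4824 -0.2158  0.0149] yaw_y -0.2485 z [ 0.004 -0.002 -1.   ] q [-0.52  0.14  1.88 -0.    1.13 -0.27] F [-0.38  0.32 -0.35] open 0.0501
```

Call:
{"op": "apply_moves", "data": {"commands": [0, 0.05, -0.3, 0, 0, 0, 5, 0, 0, 0, 0, 0, 0, 0, 0, 0, 0, 0, 0, 0, 0, 0, 0, 0, 0, 0, 0, 0, 0, 0, 0, 0, 0, 0, 0], "squeeze": 50}}

```text
t: 11.65
tool_pos: [0.4829, -0.2155, 0.0124]
orientation: [2.476, 1.926, 0.003]
force: [-2.6, 0.3, -0.0]
opening: 0.0145
```

```bash
python3 - <<'E'
from h import *
st()
E
```

```text
t 11.65 tcp [ 0.4829 -0.2155  0.0124] yaw_y -0.2484 z [ 0.005 -0.003 -1.   ] q [-0.52  0.14  1.88 -0.    1.12 -0.27] F [-2.57  0.29 -0.05] open 0.0145
```

Call:
{"op": "apply_moves", "data": {"commands": [0, 0, 2, 0, 0, 0, 0, 0, 0, 3, 0, 0, 0, 0, 0, 0, 5, 0, 0, 0, 0, 0, 1, 5, 0, 0, 0, 0, 0.2, 3, 2, 0, 0, 0, 0, 0.2, 4, 0, 0, 0, 0.02, 0, 0.2, 4, 0, 0, 0, 0.02, 0, 0.2, 4, 0, 0, 0, 0, 0]}}

```text
t: 12.65
tool_pos: [0.4874, -0.0519, 0.1857]
orientation: [2.444, 1.973, 0.001]
force: [0.8, -0.7, -1.5]
opening: 0.0133
```

```bash
python3 - <<'E'
from h import *
st()
E
```

```text
t 12.65 tcp [ 0.4874 -0.0519  0.1857] yaw_y -0.2127 z [ 0.001 -0.    -1.   ] q [-0.21 -0.15  1.83  0.    1.46  0.  ] F [ 0.81 -0.74 -1.49] open 0.0133
```

Call:
{"op": "apply_moves", "data": {"commands": [0.2, 4.5, 0, 0, 0, 0, 0, 0.2, 4.5, 0, 0, 0, 0, 0, 0.3, 4.5, 0, 0, 0, 0, 0, 0.3, 4, 0, 0, 0, 0, 0, 0.1, 2, 0, 0, 0, 0, 0, 0, 0.5, 0, 0, 0, 0, 0, 0, 0, 0, 0, 0, 0, 0]}}

```text
t: 13.52
tool_pos: [0.4958, 0.1566, 0.1837]
orientation: [-2.44, -1.977, 0.003]
force: [0.5, -0.4, -2.8]
opening: 0.0136
```

```bash
python3 - <<'E'
from h import *
st()
im,d=look("wrist",["case_eye","lid_eye","lid"],2,"w6"); np.save("X6.npy",cloud("wrist",d)); np.save("im6.npy",im)
look("scene",["case_eye","lid_eye","lid"],2); look("top",["case_eye","lid_eye","lid"],2)
E
```

```text
t 13.525 tcp [0.4958 0.1566 0.1837] yaw_y -0.209 z [-0.002 -0.001 -1.   ] q [ 0.21 -0.07  1.75 -0.    1.46  0.42] F [ 0.52 -0.39 -2.79] open 0.0136
wrist lid_eye 0.74 [0.5682 0.1383 0.181 ]
wrist lid 0.96 [0.4935 0.1516 0.1698]
wrist lid 0.32 [0.5078 0.1817 0.0043]
scene case_eye 0.73 [0.5721 0.1688 0.0889]
scene lid_eye 0.95 [0.5631 0.135  0.1818]
scene lid_eye 0.89 [ 0.336  -0.2031  0.0104]
scene lid 0.96 [ 0.2943 -0.2672  0.0011]
scene lid 0.87 [0.4916 0.1524 0.1729]
top lid_eye 0.59 [ 0.3271 -0.1977  0.0116]
top lid_eye 0.55 [0.5667 0.1381 0.1828]
top lid 0.91 [ 0.3002 -0.2625 -0.0025]
top lid 0.86 [0.4926 0.1526 0.1715]
```

View pics/w6.png

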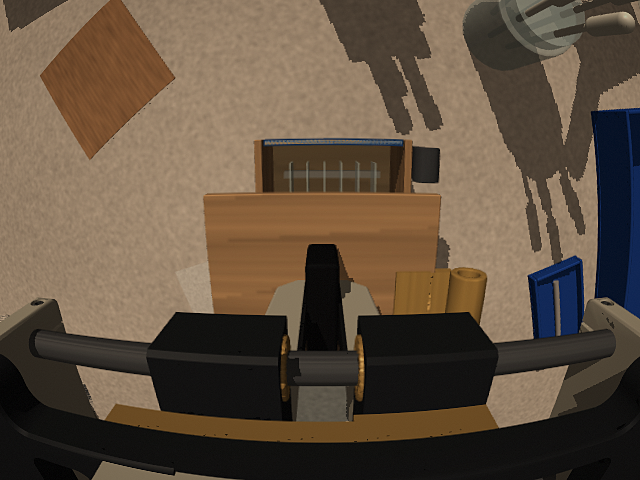

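The lid is in the gripper at (320,250), with its brass knuckle at (467,285) and the case beneath with its far panel up. Measuring the held lid: plane, yaw, and knuckle relative to the TCP.

```bash
cat >> h.py <<'E'
def lidfit(X,im,t):
    R=Rn.from_rotvec(read_state()["orientation"]).as_matrix(); ty=R[:2,1]/np.linalg.norm(R[:2,1]); tx=np.array([-ty[1],ty[0]])
    q=X[...,:2]-t[:2]; a=q@ty; b=q@tx; z=X[...,2]-t[2]
    m=(abs(a)<.062)&(b>.0)&(b<.06)&(abs(z+.006)<.008)&(abs(a)>.012)
    P=np.c_[a[m],b[m],np.ones(m.sum())]; s=np.linalg.lstsq(P,z[m],rcond=None)[0]; 
    print("plate n",m.sum(),"top slopes a,b",s[:2].round(4),"z0",s[2].round(4),"a range",np.percentile(a[m],[1,99]).round(4))
    # far edge b(a)
    aa=np.arange(-.05,.045,.005); e=[b[m&(abs(a-x)<.0025)].max() for x in aa]; p=np.polyfit(aa,e,1); print("far edge slope",p.round(4))
    k=(a>.06)&(a<.095)&(abs(b)<.03)&(z>-.03)&(z<.03); print("knuckle n",k.sum(),"a",np.percentile(a[k],[1,99]).round(4),"b",np.percentile(b[k],[1,99]).round(4),"z",np.percentile(z[k],[90,97]).round(4)); return a,b,z
E
python3 - <<'E'
from h import *
lidfit(np.load("X6.npy"),None,read_state()["tool_pos"])
E
```

```text
plate n 17970 top slopes a,b [-0.0002 -0.0142] z0 -0.0063 a range [-0.0576  0.0576]Traceback (most recent call last):
  File "<stdin>", line 2, in <module>
  File "h.py", line 31, in lidfit
    aa=np.arange(-.05,.045,.005); e=[b[m&(abs(a-x)<.0025)].max() for x in aa]; p=np.polyfit(aa,e,1); print("far edge slope",p.round(4))
                                     ~~~~~~~~~~~~~~~~~~~~~~~~~^^
    return umr_maximum(a, axis, None, out, keepdims, initial, where)
ValueError: zero-size array to reduction operation maximum which has no identity
```

```bash
sed -i 's/aa=np.arange(-.05,.045,.005)/aa=np.array([-.05,-.04,-.03,-.02,.02,.03,.04,.05])/' h.py
python3 - <<'E'
from h import *
lidfit(np.load("X6.npy"),None,read_state()["tool_pos"])
E
```

```text
plate n 17970 top slopes a,b [-0.0002 -0.0142] z0 -0.0063 a range [-0.0576  0.0576]
far edge slope [-0.0008  0.0505]
knuckle n 2097 a [0.0603 0.0825] b [-0.0124  0.0115] z [0.0067 0.0072]
```

Call:
{"op": "apply_moves", "data": {"commands": [0.25, 1.6, -2, 0, 0, 0.006, 0, 0.2, 1.2, -2, 0, 0, 0, 0, 0, 0, 0, 0, 0, 0, 0, 0, 0, 0, 0, 0, 0, 0]}}

```text
t: 14.62
tool_pos: [0.5014, 0.185, 0.1446]
orientation: [2.435, 1.984, 0.001]
force: [-0.6, 0.0, -2.0]
opening: 0.0135
```

```bash
python3 - <<'E'
from h import *
st(); t=read_state()["tool_pos"]
im,d=look("wrist",["case_eye","lid_eye","lid"],1,"w7"); X=cloud("wrist",d); np.save("X7.npy",X)
print(uv(t)); a,b,z=lidfit(X,im,t)
u=(X[...,:2]-C)@A; v=(X[...,:2]-C)@B; zz=X[...,2]
k=(u>.05)&(u<.085)&(v>.005)&(v<.06)&(zz>.085)&(zz<.105); print("caseknuckle+ n",k.sum(),"u",np.percentile(u[k],[2,98]).round(4),"v",np.percentile(v[k],[2,98]).round(4),"ztop",np.percentile(zz[k],95).round(4))
look("scene",["case_eye","lid_eye"],1,"s7"); look("top",["case_eye","lid_eye"],1)
E
```

```text
t 14.625 tcp [0.5014 0.185  0.1446] yaw_y -0.2038 z [ 0.001 -0.    -1.   ] q [ 0.26  0.    1.76 -0.    1.38  0.46] F [-0.65  0.01 -1.97] open 0.0135
wrist lid_eye 0.68 [0.5728 0.1678 0.1452]
wrist lid 0.68 [0.5    0.1843 0.1317]
(np.float64(-0.0075), np.float64(0.0007))
plate n 18155 top slopes a,b [ 0.0024 -0.0131] z0 -0.0061 a range [-0.0576  0.058 ]
far edge slope [-0.0002  0.0513]
knuckle n 2104 a [0.0602 0.0825] b [-0.0116  0.0123] z [0.0071 0.0077]
caseknuckle+ n 674 u [0.0633 0.0751] v [0.0193 0.0437] ztop 0.0984
scene case_eye 0.79 [0.5711 0.1689 0.0904]
scene lid_eye 0.75 [0.5692 0.1654 0.1398]
top case_eye 0.77 [0.5758 0.1659 0.0839]
top lid_eye 0.92 [ 0.3278 -0.1937  0.0091]
```

View pics/w7.png

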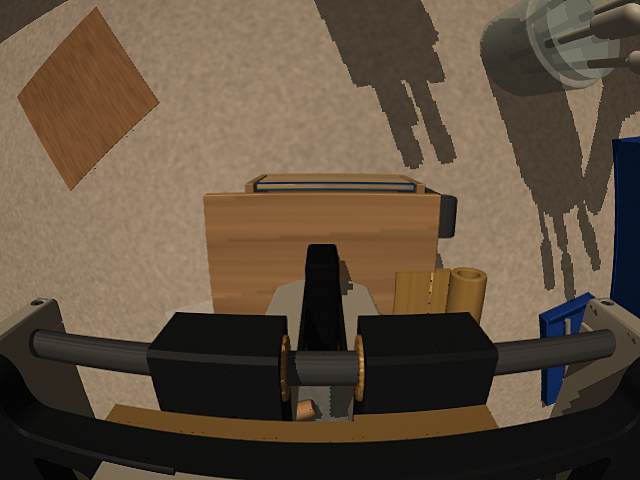

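The lid hovers aligned over the case, with its brass knuckle at (467,290) inboard of the visible dark case knuckle at (447,215). Descending in small steps.

Call:
{"op": "apply_moves", "data": {"commands": [-0.05, 0.1, -1.2, 0, 0, 0, 0, 0, 0, -1.2, 0, 0, 0, 0, 0, 0, -0.8, 0, 0, 0, 0, 0, 0, 0, 0, 0, 0, 0]}}

```text
t: 15.62
tool_pos: [0.4998, 0.1859, 0.1086]
orientation: [-2.436, -1.983, 0.003]
force: [-0.3, 0.5, -2.3]
opening: 0.0138
```

```bash
python3 - <<'E'
from h import *
st(); print(uv(read_state()["tool_pos"]))
E
```

```text
t 15.625 tcp [0.4998 0.1859 0.1086] yaw_y -0.204 z [-0.002 -0.001 -1.   ] q [ 0.26  0.03  1.8  -0.    1.31  0.46] F [-0.28  0.52 -2.28] open 0.0138
(np.float64(-0.0093), np.float64(0.0013))
```

Call:
{"op": "apply_moves", "data": {"commands": [0, 0, -0.8, 0, 0, 0, 0, 0, 0, -0.6, 0, 0, 0, 0, 0, 0, 0, 0, 0, 0, 0, 0, 0, 0, 0, 0, 0, 0]}}

```text
t: 16.12
tool_pos: [0.5001, 0.186, 0.0939]
orientation: [-2.436, -1.983, 0.002]
force: [0.4, -0.9, -1.6]
opening: 0.0137
```

```bash
python3 - <<'E'
from h import *
st(); t=read_state()["tool_pos"]; print(uv(t))
im,d=look("wrist",["case_eye","lid_eye","lid"],1,"w8"); X=cloud("wrist",d)
lidfit(X,im,t)
u=(X[...,:2]-C)@A; v=(X[...,:2]-C)@B; zz=X[...,2]
k=(u>.05)&(u<.085)&(v>.018)&(v<.06)&(zz>.075)&(zz<.105); print("caseknuckle+ n",k.sum(),"u",np.percentile(u[k],[2,98]).round(4),"v",np.percentile(v[k],[2,98]).round(4),"ztop",np.percentile(zz[k],95).round(4))
k=(u>.058)&(u<.085)&(abs(v)<.017)&(zz>.075)&(zz<.105); print("lidkn n",k.sum(),"u",np.percentile(u[k],[2,98]).round(4),"v",np.percentile(v[k],[2,98]).round(4),"ztop",np.percentile(zz[k],95).round(4))
im,d=look("scene",["case_eye","lid_eye"],1); X=cloud("scene",d)
p=camera_model("scene"); x=np.array(p["R"])@np.array([.573,.169,.088])+p["t"]; x=(np.array(p["intrinsics"])@x); x=x/x[2]; print(x)
i,j=int(x[0]),int(x[1]); s=cv2.resize(im[j-30:j+30,i-40:i+40],(640,480),interpolation=cv2.INTER_CUBIC)
cv2.imwrite("pics/s8.png",s)
cv2.imwrite("pics/j8.png",np.hstack([cv2.resize(s,(400,300)), cv2.resize(cv2.imread("pics/w8.png")[170:330,380:580],(375,300))]))
E
```

```text
t 16.125 tcp [0.5001 0.186  0.0939] yaw_y -0.204 z [-0.001 -0.    -1.   ] q [ 0.26  0.05  1.81 -0.    1.29  0.46] F [ 0.35 -0.9  -1.62] open 0.0137
(np.float64(-0.0089), np.float64(0.0014))
wrist lid_eye 0.59 [0.5712 0.1681 0.0915]
wrist lid 0.87 [0.4994 0.1846 0.0794]
plate n 18143 top slopes a,b [ 0.0005 -0.0134] z0 -0.0062 a range [-0.0578  0.0579]
far edge slope [-0.0015  0.0513]
knuckle n 3507 a [0.0605 0.0825] b [-0.0108  0.0296] z [0.0065 0.0073]
caseknuckle+ n 2129 u [0.0565 0.0743] v [0.0197 0.044 ] ztop 0.0981
lidkn n 1240 u [0.0583 0.0732] v [-0.0086  0.0136] ztop 0.1014
scene case_eye 0.8 [0.5702 0.1674 0.087 ]
scene lid_eye 0.88 [ 0.33   -0.1989  0.0134]
[363.89243796 266.56888856   1.        ]
```

View pics/j8.png

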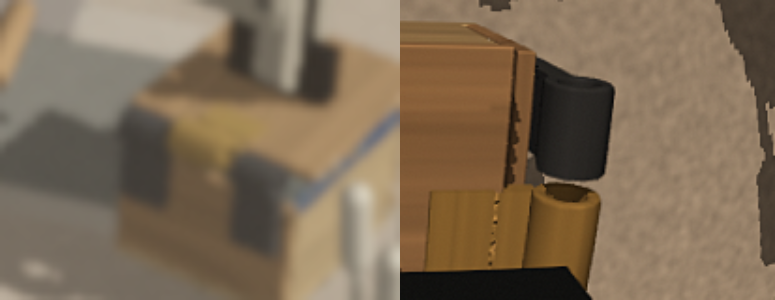

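In the scene crop (left), the brass knuckle sits between the two dark ones. In the wrist crop (right), the gap to the +y knuckle is about 5 mm, and the lid knuckle is still about 3.4 mm high. Trimming.

Call:
{"op": "apply_moves", "data": {"commands": [0.05, 0, -0.3, 0, 0, 0, 0, 0, 0, 0, 0, 0, 0, 0, 0, 0, 0, 0, 0, 0, 0]}}

```text
t: 16.85
tool_pos: [0.5006, 0.186, 0.0908]
orientation: [-2.436, -1.983, 0.002]
force: [-0.3, 0.6, -1.8]
opening: 0.0134
```

```bash
cat > m.py <<'E'
from h import *
st(); t=read_state()["tool_pos"]; print(uv(t))
im,d=look("wrist",["lid_eye","left_edge"],1,"w9"); X=cloud("wrist",d)
lidfit(X,im,t)
u=(X[...,:2]-C)@A; v=(X[...,:2]-C)@B; zz=X[...,2]
for n,lo,hi in [("case",.022,.042),("lid",-.005,.011)]:
    k=(u>.05)&(u<.09)&(v>lo)&(v<hi)&(zz>.08)&(zz<.11)
    # circle fit of tube section, r=10 mm, upper outer part
    P=np.c_[u[k],zz[k]]; P=P[P[:,0]>.060]
    from scipy.optimize import least_squares
    r=least_squares(lambda c:np.hypot(P[:,0]-c[0],P[:,1]-c[1])-.010,[.066,.088],loss="soft_l1",f_scale=.0007)
    print(n,len(P),"u,z centre",r.x.round(4),"rms",np.sqrt(np.mean(r.fun**2)).round(5),"ztop",np.percentile(P[:,1],97).round(4),"umax",np.percentile(P[:,0],98).round(4))
g=(u>.062)&(u<.072)&(zz>.09)&(zz<.105)
h=np.sort(v[g&(abs(v)<.05)]); i=np.argmax(np.diff(h)); print("gap",h[i],h[i+1])
E
python3 m.py
```

```text
t 16.85 tcp [0.5006 0.186  0.0908] yaw_y -0.204 z [-0.001 -0.    -1.   ] q [ 0.26  0.05  1.81 -0.    1.28  0.46] F [-0.26  0.58 -1.8 ] open 0.0134
(np.float64(-0.0084), np.float64(0.0015))
wrist lid_eye 0.62 [0.5737 0.1675 0.09  ]
wrist left_edge 0.6 [0.5204 0.2285 0.072 ]
plate n 18147 top slopes a,b [ 0.0005 -0.0142] z0 -0.0063 a range [-0.0578  0.058 ]
far edge slope [-0.0007  0.0513]
knuckle n 3574 a [0.0604 0.0825] b [-0.011   0.0297] z [0.0068 0.0074]
case 1047 u,z centre [0.0663 0.0876] rms 0.00086 ztop 0.0985 umax 0.0745
lid 673 u,z centre [0.0651 0.0878] rms 0.00125 ztop 0.0985 umax 0.0735
gap 0.013824055412037363 0.018700402166294268
```

Call:
{"op": "apply_moves", "data": {"commands": [0.1, -0.02, 0, 0, 0, 0, 0, 0, 0, 0, 0, 0, 0, 0, 0, 0, 0, 0, 0, 0, 0]}}

```text
t: 17.38
tool_pos: [0.5018, 0.1858, 0.0909]
orientation: [-2.436, -1.984, 0.001]
force: [-0.2, -0.4, -1.5]
opening: 0.0137
```

```bash
python3 m.py; python3 - <<'E'
from h import *
im,d=look("top",["right_edge","left_edge","lid_eye","case_eye","dish","rack","pipette_jar","spatula","petri","reagent","stain_jar"],1)
E
```

```text
t 17.375 tcp [0.5018 0.1858 0.0909] yaw_y -0.204 z [-0.001 -0.    -1.   ] q [ 0.26  0.06  1.81 -0.    1.28  0.46] F [-0.18 -0.37 -1.47] open 0.0137
(np.float64(-0.0073), np.float64(0.0015))
wrist lid_eye 0.78 [0.5758 0.1667 0.0881]
wrist left_edge 0.64 [0.5195 0.2278 0.068 ]
plate n 18168 top slopes a,b [ 0.0004 -0.0139] z0 -0.0063 a range [-0.0578  0.0581]
far edge slope [0.0009 0.0513]
knuckle n 3487 a [0.0605 0.082 ] b [-0.0109  0.0297] z [0.0067 0.0073]
case 1055 u,z centre [0.0664 0.0876] rms 0.00081 ztop 0.0983 umax 0.0744
lid 753 u,z centre [0.0663 0.0879] rms 0.00121 ztop 0.0986 umax 0.0747
gap 0.013996557707130462 0.018599167872313565
top right_edge 0.39 [0.5008 0.1371 0.0733]
top lid_eye 0.72 [ 0.3305 -0.1943  0.0107]
top case_eye 0.67 [0.5718 0.1666 0.0827]
top dish 0.77 [ 0.7527 -0.0095  0.0011]
top rack 0.65 [0.5645 0.5036 0.0044]
top pipette_jar 0.82 [0.7094 0.3139 0.0038]
top spatula 0.69 [ 0.3823 -0.0096 -0.0023]
top petri 0.97 [ 0.4204 -0.4964 -0.0014]
top reagent 0.7 [ 0.7002 -0.3387  0.0009]
top stain_jar 0.88 [ 5.726e-01 -4.981e-01  1.000e-04]
```

```bash
python3 -c "
from h import *
print(close_job()); st()"
```

```text
the job is handed in; nothing more can be done
None
the job is handed in; nothing more can be done
```

I swung both end panels up to their hard stops, then picked up the wooden lid by its black handle; the purple look-alike was left alone. I handed the job in at about 17.6 s with the lid held over the case, its knuckle between the two case knuckles. The hand-in reported no verdict.

My last checks before handing in:

- **Hole alignment:** circle fits on the wrist depth put the lid hole within about 0.1 mm fore-aft and 0.3 mm in height of the case hole.
- **Mid-gap:** the gap on the +y side measured about 4.6 mm, against an ideal 5 mm. I could not measure the -y gap because the gripper hid it.
- **Lid attitude:** it was level to about 0.014 rad, and its axis was within about 0.003 rad of the case's.
- **Load:** the force on the wrist was only the lid's weight, about 1.5 N, so the lid was not pressing on the case. The fingers held the handle at 13.7 mm opening.
- **Panels:** both free edges were last seen at z of about 0.07 m, which is upright.
- **Bystanders:** re-detected in the top view, apart from the pin, which I did not check separately. All were within detector noise of where they started; the largest shift was 7 mm, for the spatula.

Two checks disagreed slightly. Estimates of the case position from the arm's own readings and from the cameras differed by about 1.7 mm fore-aft and 2 mm sideways. I trusted the relative measurement taken in a single picture.

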